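Put the printer's set-up blocks and spare knob back in their tray

ROBOT

A 7-joint arm with a two-finger parallel gripper is mounted at the origin on a cart in front of the work surface, level with it; the furniture and walls round the work are solid. World frame = base frame: x ahead of the robot, y to its left, z up, the work surface at z = 0. Lengths are in m, angles in degrees, forces in N, time in s.
With the tool pointing down it reaches from about 0.4 to 0.875 m from the base axis. Payload 19.3 kg.
Tool frame: the origin (TCP) lies at the very end of the fingers, on their centre line; the grasp point (between the pads) lies 19 mm behind it (r.tcp_to_grasp is the distance from the TCP to the grasp point, in m); y points along the fingers, x is the direction in which the jaws open and shut, and the axes are right-handed (so a half turn about y gives the same grasp; the last joint's range is limited). The gripper opens to 85 mm and grips with 20 to 120 N. Pads are 22 mm wide; open, the fingers measure 114 mm over their backs; the gripper's body (76 mm by 85 mm) begins 54 mm behind the grasp point. The pads swing forward as they close: fully open they stand 13 mm farther back than shut.
Start: joints at [-80.226, 29.874, -2.08, 91.645, 1.215, 58.505, -6.463], TCP at [0.149, 0.607, 0.231] pointing down, gripper open.
Joint ranges: [-166.77, 166.77], [-17.47, 122.26], [-85.68, 81.53], [9.62, 139.38], [-72.42, 252.41], [9.2, 110.78], [-144.41, 144.41]. Speed limits (degrees/s): [108.29, 108.29, 136.94, 136.94, 172.46, 172.46, 172.46].

INTERFACE

Orientations are given as a 3x3 rotation matrix whose columns are the frame's x, y, z axes.
In Python, from station import r gives the robot as it stands. The module is installed in compiled form; this text tells all that it offers.
- The arm moves only by the tool drive_tool, never from a script. Its argument "deltas" is text: rows parted by semicolons, each of 7 numbers parted by spaces: the finger opening in mm, from 0 to 85.4, then the shift along the tool's x, y, z in mm, then the turn, a rotation vector about the tool's x, y, z in degrees. A call has 1 to 12 rows; each row shifts and turns the commanded pose from where the row before left it, along the tool's axes as they then stand; what a row does not reach is not made up. A row lasts 1/8 s, in which the tool goes at most 62.5 mm and 10.7 degrees, less where a joint would pass 70% of its speed; a pose out of reach is approached as far as the arm can. A call with a gripper value outside its range is refused whole. The fingers move at their own pace and stop on an object; "grip_force" is the grip in N (left out, the last holds). Time passes only in rows, so rows that do not move let the fingers close. It gives the time, the measured TCP pose, the force and the opening at its end, in the units of the state.
- r.sense(): the state, without advancing time (a new reading comes with each control period).
- r.snapshot(name): name is "scene" or "top"; returns a dict with "color" (384x512x3 uint8, red, green, blue), "mtx" (3x3 intrinsics, pixels), "world_from_camera" (4x4, takes a point from camera to world coordinates). Camera axes: x right, y down, z forward; pixel columns grow to the right and rows downward; lengths in m; the calibration is good to about 2 mm. A picture is of the moment at which its call begins. There is no depth.
- r.sign_off(): hands the job in, once; it reports no verdict.
The state is a dict: "clock": time; "q": joint angles; "qvel": joint speeds; "tau": joint torques, N m; "tcp_pos": TCP position; "ee_rot": TCP orientation; "ft_force": force on the tool from outside, world axes, zero at the start; "ft_torque": the same for the moment, N m; "gripper_width": finger opening in m.
Only numpy, scipy, OpenCV 4.12 (cv2) and the standard library are available. Lean on these libraries where they do the work, as an engineer would, in place of code of your own. Each camera call takes 0.05 s, during which the arm holds its last target. There are 200 camera calls.

TASK

The printer's changeover is finished and its set-up parts lie mixed on the green cutting mat: three plain spacer blocks (a flat one, a thicker oblong one and a cube) and a spare star-shaped clamp knob. Put each part back in the tray, same way up as it lies now and flat on the bottom of the bay whose outline is made for it: the flat block in the long narrow bay, the oblong block in the shorter oblong bay, the cube in the square bay and the knob in the round bay. Leave the tally counter and the linen tester beyond the mat where they are.

Things in the scene. Friction and masses are not known exactly. Their poses are not given: they have to be found in the camera images.
- flat_block_mid (a point): The flat spacer block, plain pale machined metal with a small hole in its top face, lying loose on the mat, top face up: 20 (own x) x 50 (own y) x 12 mm high. The point is its centre, 6 mm above its underside; z up. The mat is a fixed dark green cutting mat, 235 x 225 mm, 3 mm thick: its top is at z = 0.003.
- oblong_block_mid (a point): The oblong spacer block, plain pale machined metal with a small hole in its top face, lying loose on the mat, top face up: 25 (own x) x 40 (own y) x 18 mm high. The point is its centre, 9 mm above its underside; z up.
- cube_block_mid (a point): The cube spacer block, plain pale machined metal with a small hole in its top face, lying loose on the mat, top face up: 30 x 30 x 30 mm, sides along its own x and y. The point is its centre, 15 mm above its underside; z up.
- star_knob_mid (a point): Spare clamp knob, black plastic with five rounded lobes, 40 mm across and 22 mm high, lying loose and flat on the mat. The point is its centre, 11 mm above its underside; z up. A fixed grey power supply box, 121 mm high, stands beyond mat and tray: nearest corner at x 0.61, y -0.02, its front from there to x 0.73, y 0.23. Carry parts over or round it.
- bay_flat: Black tray insert with yellow pocket floor, 80 x 80 x 11 mm, one of four fixed 82 mm apart in a 2 x 2 square; their order changes. Origin: centre of its underside; pocket centred on it, floor 5 mm and rim 11 mm above it, straight walls. Here the pocket is long and narrow, 34 (own x) x 64 mm (own y). A black-floored finger relief 36 mm wide, as deep, in the middle of each long side reaches 34 mm from the centre along own x.
- bay_oblong: Black tray insert with yellow pocket floor, 80 x 80 x 11 mm, one of four fixed 82 mm apart in a 2 x 2 square; their order changes. Origin: centre of its underside; pocket centred on it, floor 5 mm and rim 11 mm above it, straight walls. Here the pocket is a shorter oblong, 39 (own x) x 54 mm (own y), no finger reliefs.
- bay_square: Black tray insert with yellow pocket floor, 80 x 80 x 11 mm, one of four fixed 82 mm apart in a 2 x 2 square; their order changes. Origin: centre of its underside; pocket centred on it, floor 5 mm and rim 11 mm above it, straight walls. Here the pocket is square, 44 x 44 mm, no finger reliefs. The tray is low aluminium, its rim level with the insert tops or lower; inserts stand on its 3 mm floor.
- bay_round: Black tray insert with yellow pocket floor, 80 x 80 x 11 mm, one of four fixed 82 mm apart in a 2 x 2 square; their order changes. Origin: centre of its underside; pocket centred on it, floor 5 mm and rim 11 mm above it, straight walls. Here the pocket is round, 54 mm across, no finger reliefs. The tray is low aluminium, its rim level with the insert tops or lower; inserts stand on its 3 mm floor.
- tally: Tally counter, a loose bystander: a low round pale push-counter, 52 x 46 x 21 mm, on the trolley beyond the mat. Origin at the centre of its underside.
- linen_tester: Linen tester (small folding magnifier), a loose bystander: black, C-shaped, 40 x 40 x 42 mm, on the trolley beyond the mat. Origin at the centre of its underside.

How it is judged:
By the outcome, as a careful person would: the job done as asked, in the order asked, and still so for the second after the job is handed in, with the robot touching nothing.
It also fails if it takes over 104 s, if anything falls off the work surface, if the arm or the gripper's body presses on something with over 40 N, if the wrist force passes 120 N, or if a joint passes its speed limit or range.

## Working session

There is one attempt and no reset: what is moved stays moved. The work goes in short steps, Python scripts to look and compute and a tool call to move; the robot and the scene stay as the last step left them, time stands still between calls to the robot, and variables do not carry over. Pictures are saved under pics/ and viewed, about 12 in all and at most 16, crops included, and the job is handed in when it is done.

Besides the shell and the picture viewer there is one more tool, called in YAML: its name, and indented under it one key for each argument. drive_tool: Moves the arm, as the interface text tells. Its arguments: {"type":"object","properties":{"deltas":{"type":"string"},"grip_force":{"type":"number"}},"required":["deltas"]}

```bash
mkdir -p pics; ls
cat > h.py <<'E'
import numpy as np, cv2
from station import r
def snap(n,f):
    s=r.snapshot(n); cv2.imwrite(f,cv2.cvtColor(cv2.resize(s["color"],(800,600),interpolation=cv2.INTER_CUBIC),cv2.COLOR_RGB2BGR)); np.savez(f[:-4]+".npz",**s); return s
def px2w(s,uv,z):
    uv=np.asarray(uv,float).reshape(-1,2)
    T=s["world_from_camera"]; d=(T[:3,:3]@np.linalg.inv(s["mtx"])@np.c_[uv,np.ones(len(uv))].T).T
    return T[:3,3]+d*((z-T[2,3])/d[:,2])[:,None]
def w2px(s,p):
    T=np.linalg.inv(s["world_from_camera"]); c=T[:3,:3]@np.atleast_2d(p).T+T[:3,3:]
    q=s["mtx"]@c; return (q[:2]/q[2]).T
E
python3 - <<'E'
from h import *
np.set_printoptions(precision=4,suppress=True)
for n in("top","scene"):
    s=snap(n,f"pics/{n}0.png"); print(s["mtx"],s["world_from_camera"])
x=r.sense(); print(x["clock"],x["tcp_pos"],x["ee_rot"],x["gripper_width"],x["ft_force"])
E
```

```text
pics
[[483.1688   0.     248.392 ]
 [  0.     483.1688 198.5433]
 [  0.       0.       1.    ]] [[-0.127  -0.9708  0.2035  0.368 ]
 [-0.9919  0.1237 -0.0289  0.0163]
 [ 0.0029 -0.2055 -0.9786  1.0643]
 [ 0.      0.      0.      1.    ]]
[[429.5018   0.     258.6313]
 [  0.     429.5018 186.7711]
 [  0.       0.       1.    ]] [[ 0.737  -0.4282  0.5229  0.0579]
 [-0.6757 -0.4814  0.5582 -0.5891]
 [ 0.0127 -0.7648 -0.6441  0.7066]
 [ 0.      0.      0.      1.    ]]
0.1 [0.149  0.6067 0.2308] [[ 0.2385 -0.0002 -0.9711]
 [ 0.9711 -0.001   0.2385]
 [-0.001  -1.     -0.0001]] 0.08543032695271233 [ 0.0907 -0.0013 -0.4493]
```

View pics/top0.png

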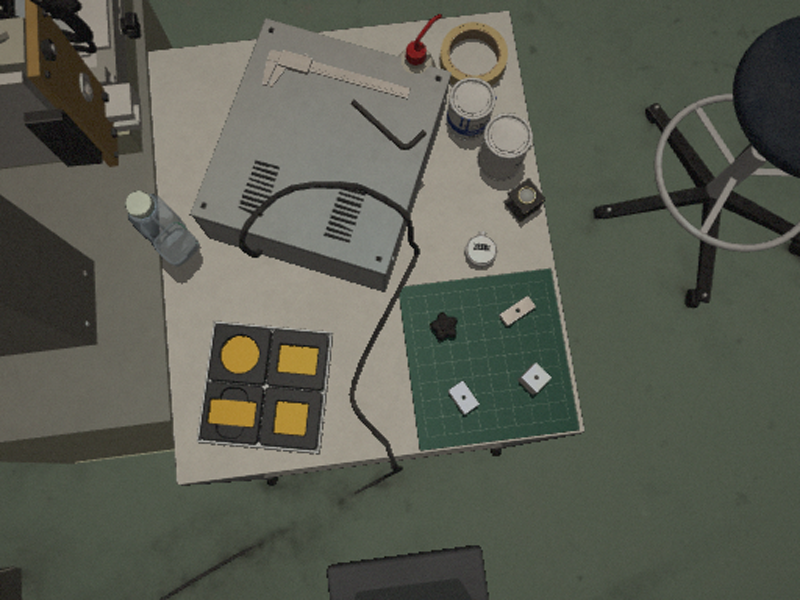

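View pics/scene0.png

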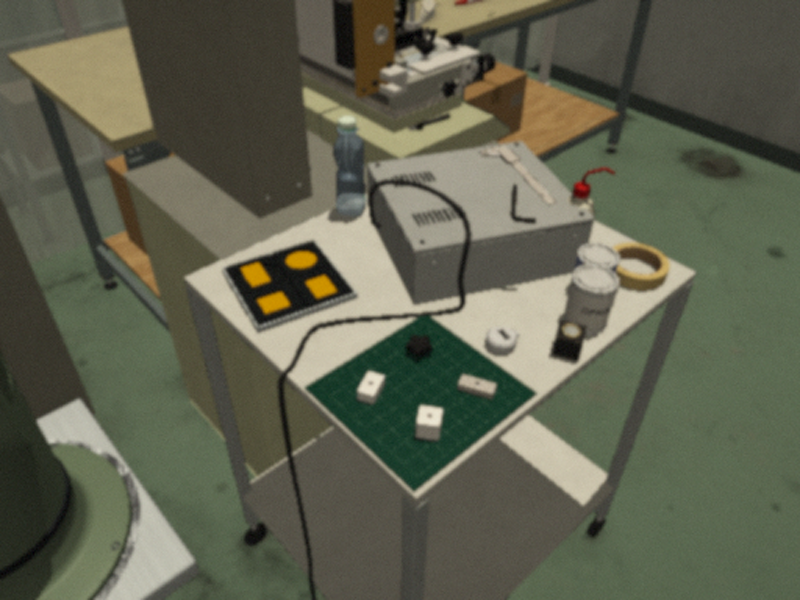

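The top view (800x600) shows the tray with round (240,355), oblong (298,360), flat (232,412) and square (291,418) bays. On the mat are the knob (444,326), flat block (517,310), cube (536,378) and oblong block (463,398). Next I'll fit their poses with silhouettes from both cameras.

```bash
cat > fit.py <<'E'
from h import *
from scipy.optimize import minimize
np.set_printoptions(precision=4,suppress=True)
def hull_mask(s,pts,k=4):
    m=np.zeros((384*k,512*k),np.uint8); q=((w2px(s,pts)+.5)*k).astype(np.int32)
    cv2.fillConvexPoly(m,cv2.convexHull(q),255); return cv2.resize(m,(512,384),interpolation=cv2.INTER_AREA)/255.
def box(p,w,l,h,z0=.003):
    c,sn=np.cos(p[2]),np.sin(p[2]); R=np.array([[c,-sn],[sn,c]])
    xy=np.array([[a*w/2,b*l/2] for a in(-1,1) for b in(-1,1)])@R.T+p[:2]
    return np.vstack([np.c_[xy,np.full(4,z)] for z in(z0,z0+h)])
def disc(p,rad,h,z0=.003):
    t=np.linspace(0,2*np.pi,40); xy=np.c_[np.cos(t),np.sin(t)]*rad+p[:2]
    return np.vstack([np.c_[xy,np.full(40,z)] for z in(z0,z0+h)])
E
cat > m1.py <<'E'
from fit import *
V=[np.load(f"pics/{n}0.npz") for n in("top","scene")]
def comp(m,uv):
    n,l,st,c=cv2.connectedComponentsWithStats(m.astype(np.uint8),connectivity=4); 
    u,v=map(int,uv); return l==l[v,u]
W=[];D=[]
for s in V:
    c=s["color"].astype(int); W.append((c[...,0]>c[...,1]-5)&(c.max(2)>75)); D.append((c.max(2)<50)&(c[...,1]-c[...,0]<18))
seeds={"flat":((517,313),(478,390),(.02,.05,.012)),"oblong":((461,400),(371,390),(.025,.04,.018)),"cube":((535,382),(430,415),(.03,.03,.03))}
for n,(a,b,d) in seeds.items():
    M=[comp(W[i],np.array(x)*.64) for i,x in enumerate((a,b))]; print(n,[m.sum() for m in M])
    p0=px2w(V[0],np.array(a)*.64,.003+d[2]/2)[0,:2]
    best=None
    f=lambda p:sum(np.abs(hull_mask(s,box(p,*d))-m).sum()/m.sum() for s,m in zip(V,M))
    for y in np.radians(range(0,180,20)):
        o=minimize(f,[*p0,y],method="Nelder-Mead",options=dict(initial_simplex=[[*p0,y],[p0[0]+.008,p0[1],y],[p0[0],p0[1]+.008,y],[*p0,y+.3]],maxiter=80))
        if best is None or o.fun<best.fun: best=o
    print(n,best.x[:2],np.degrees(best.x[2])%180,best.fun,[np.abs(hull_mask(s,box(best.x,*d))-m).sum()/m.sum() for s,m in zip(V,M)])
M=[comp(D[i],np.array(x)*.64) for i,x in enumerate(((444,326),(418,347)))]; print("knob",[m.sum() for m in M])
p0=px2w(V[0],np.array((444,326))*.64,.014)[0,:2]
f=lambda p:sum(np.abs(hull_mask(s,disc(p,p[2],.022))-m).sum()/m.sum() for s,m in zip(V,M))
o=minimize(f,[*p0,.018],method="Nelder-Mead",options=dict(initial_simplex=[[*p0,.018],[p0[0]+.008,p0[1],.018],[p0[0],p0[1]+.008,.018],[*p0,.02]]));print(o.x,o.fun)
# bays
s=V[0];c=s["color"].astype(int);Y=(c[...,0]-c[...,2]>60)
P=[]
for n,a in dict(round=(240,355),oblong=(298,360),flat=(225,412),square=(291,418)).items():
    m=comp(Y,np.array(a)*.64); w=px2w(s,np.argwhere(m)[:,::-1],.008)[:,:2]
    rr=cv2.minAreaRect((w*1000).astype(np.float32)); print(n,m.sum(),w.mean(0),rr); P.append(w.mean(0))
P=np.array(P); C=P.mean(0); print("ctr",C, P-C)
# angle of the grid: round(0) oblong(1) flat(2) square(3)
v=P[1]-P[0]+P[3]-P[2]; u=P[0]-P[2]+P[1]-P[3]; print(np.degrees(np.arctan2(v[1],v[0])),np.degrees(np.arctan2(u[1],u[0])),np.linalg.norm(v)/2,np.linalg.norm(u)/2)
for k,n in ((0,"top"),):
    im=cv2.cvtColor(V[0]["color"],cv2.COLOR_RGB2BGR)
    cv2.imwrite("pics/crop1.png",cv2.resize(im[170:295,250:380],None,fx=6,fy=4.7*6/4.7,interpolation=cv2.INTER_CUBIC)[:, :780][:600])
E
python3 m1.py
```

```text
flat [np.int64(204), np.int64(225)]
flat [ 0.5648 -0.198 ] 25.768671287911417 0.2932156862745098 [np.float64(0.13039215686274508), np.float64(0.16282352941176473)]
oblong [np.int64(128291), np.int64(251)]
oblong [ 0.4508 -0.1039] 118.89966344843975 1.0911641398152803 [np.float64(1.0009211900457309), np.float64(0.09024294976954927)]
cube [np.int64(169), np.int64(323)]
cube [ 0.4648 -0.2048] 36.028036602196636 0.5574632615608758 [np.float64(0.457918552036199), np.float64(0.09954470952467676)]
knob [np.int64(232), np.int64(210)]
[ 0.5523 -0.091   0.0167] 0.4608176373997875
round 449 [0.5518 0.2013] ((552.3473510742188, 201.18870544433594), (49.592498779296875, 52.24650955200195), 39.00048065185547)
oblong 413 [0.5337 0.1209] ((533.8800048828125, 120.96070861816406), (52.97793197631836, 38.15029525756836), 76.74290466308594)
flat 453 [0.4715 0.2191] ((471.7221984863281, 219.21800231933594), (63.10060119628906, 33.8576545715332), 77.58413696289062)
square 400 [0.4534 0.1389] ((453.5168762207031, 138.69781494140625), (43.18022537231445, 43.33815383911133), 77.58854675292969)
ctr [0.5026 0.17  ] [[ 0.0492  0.0313]
 [ 0.0311 -0.0492]
 [-0.0311  0.049 ]
 [-0.0492 -0.0312]]
-102.69097471511515 -12.540337169077384 0.08233780920662447 0.08223291102278843
```

```bash
python3 - <<'E'
import re
t=open("m1.py").read()
t=t.replace('W.append((c[...,0]>c[...,1]-5)&(c.max(2)>75))','W.append((c[...,0]>c[...,1]-8)&(c.max(2)>70))')
t=t.replace("u,v=map(int,uv); return l==l[v,u]","""u,v=map(int,uv); L=l[v-4:v+5,u-4:u+5]; L=L[L>0]; k=np.bincount(L).argmax(); return cv2.morphologyEx((l==k).astype(np.uint8),cv2.MORPH_CLOSE,np.ones((3,3)))>0""")
t=t.split("# bays")[0]+t[t.index("for k,n in"):]
open("m2.py","w").write(t)
E
python3 m2.py
```

```text
flat [np.int64(210), np.int64(240)]
flat [ 0.5644 -0.1981] 26.615124454383807 0.23047385620915034 [np.float64(0.11320261437908496), np.float64(0.11727124183006538)]
oblong [np.int64(222), np.int64(267)]
oblong [ 0.4513 -0.1032] 117.63254046668038 0.21875179872536119 [np.float64(0.12624977919095567), np.float64(0.09250201953440551)]
cube [np.int64(209), np.int64(342)]
cube [ 0.4648 -0.2048] 126.02776512954195 0.25223754573599777 [np.float64(0.18309409888357256), np.float64(0.06914344685242518)]
knob [np.int64(238), np.int64(213)]
[ 0.5525 -0.0911  0.017 ] 0.4187576825814556
```

View pics/crop1.png

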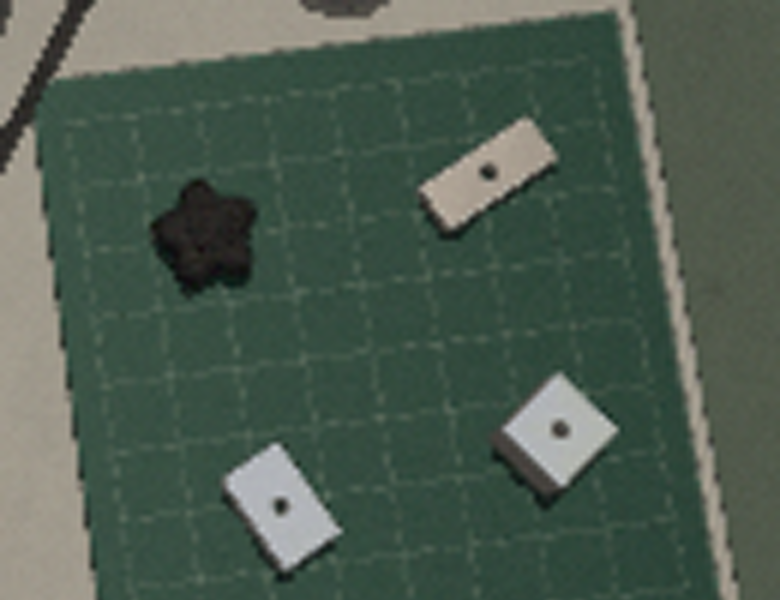

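The bays fit the 82 mm grid well, and each part's position is good to about 2 mm. The crop shows the knob's lobe pointing image-left, so jaws at yaw ≈83° would hold one lobe against a valley. Next I'll turn the jaws to 26.6° and head for the flat block.

drive_tool:
  deltas: "50 0 0 0 0 9.9 0;50 0 0 0 0 9.9 0;50 0 0 0 0 9.9 0;50 0 0 0 0 9.9 0;50 0 0 0 0 9.9 0;50 18 4 -50 0 0 0;50 18 4 -50 0 0 0;50 18 4 -50 0 0 0;50 18 4 -50 0 0 0;50 18 4 -50 0 0 0;50 18 4 -50 0 0 0;50 18 4 -50 0 0 0"
  grip_force: 40

```text
clock: 1.6
tcp_pos: [0.4199, 0.3495, 0.2031]
ee_rot: [[0.893, -0.0, -0.449], [0.449, -0.0, 0.893], [-0.0, -1.0, -0.0]]
ft_force: [1.0, 0.4, -0.3]
gripper_width: 0.0503
```

```bash
cat > go.py <<'E'
import sys; from h import *
np.set_printoptions(precision=1,suppress=True)
# args: x y z yaw -> remaining shift in tool axes (after turning) and turn about tool y
x=r.sense(); R=x["ee_rot"]; p=x["tcp_pos"]; yaw=np.degrees(np.arctan2(R[1,0],R[0,0]))
for a in sys.argv[1:]:
    X,Y,Z,w=map(float,a.split(",")); t=(yaw-w+90)%180-90; w=np.radians(yaw-t); yaw=np.degrees(w)
    d=np.array([X,Y,Z])-p; c,s=np.cos(w),np.sin(w); p=np.array([X,Y,Z])
    print("turn_y %.1f"%t,"shift",1000*np.array([c*d[0]+s*d[1],-d[2],-s*d[0]+c*d[1]]),"norm %.0f"%(1e3*np.linalg.norm(d)))
print("clk %.2f"%x["clock"],"tcp",x["tcp_pos"]*1e3,"tilt",np.degrees([R[0,1],R[1,1]]),"q",x["q"],"f",x["ft_force"],"w %.1f"%(1e3*x["gripper_width"]))
E
python3 go.py .53,0,.17,26.6 .5644,-.198,.06,26.6
```

```text
turn_y 0.1 shift [ -58.    33.1 -361.8] norm 368
turn_y 0.0 shift [ -57.9  110.  -192.4] norm 229
clk 1.60 tcp [419.9 349.5 203.1] tilt [-0. -0.] q [-55.7  25.2  13.1 105.9  -7.3  49.7 -12.4] f [ 1.   0.4 -0.3] w 50.3
```

drive_tool:
  deltas: "50 -8.3 4.7 -51.7 0 0 0;50 -8.3 4.7 -51.7 0 0 0;50 -8.3 4.7 -51.7 0 0 0;50 -8.3 4.7 -51.7 0 0 0;50 -8.3 4.7 -51.7 0 0 0;50 -8.3 4.7 -51.7 0 0 0;50 -8.3 4.7 -51.7 0 0 0;50 -11.6 22 -38.5 0 0 0;50 -11.6 22 -38.5 0 0 0;50 -11.6 22 -38.5 0 0 0;50 -11.6 22 -38.5 0 0 0;50 -11.6 22 -38.5 0 0 0"

```text
clock: 3.1
tcp_pos: [0.5643, -0.1977, 0.0594]
ee_rot: [[0.893, -0.0, -0.449], [0.449, 0.0, 0.893], [-0.0, -1.0, 0.0]]
ft_force: [0.1, 0.5, 0.2]
gripper_width: 0.0503
```

```bash
python3 go.py .5644,-.198,.06,26.6 .5644,-.198,.005,26.6
python3 - <<'E'
from h import *
s=snap("scene","pics/scene1.png"); q=w2px(s,[[.5644,-.198,.009]])[0].astype(int); print(q)
a=max(q[1]-75,0);b=max(q[0]-75,0)
cv2.imwrite("pics/c2.png",cv2.resize(cv2.cvtColor(s["color"][a:a+110,b:b+150],cv2.COLOR_RGB2BGR),None,fx=5,fy=5,interpolation=cv2.INTER_CUBIC))
E
```

```text
turn_y 0.1 shift [-0.  -0.6 -0.3] norm 1
turn_y 0.0 shift [ 0. 55.  0.] norm 55
clk 3.10 tcp [ 564.3 -197.7   59.4] tilt [-0.  0.] q [  5.6  41.2  11.8 103.3 -13.   36.9  51.7] f [0.1 0.5 0.2] w 50.3
[304 245]
```

View pics/c2.png

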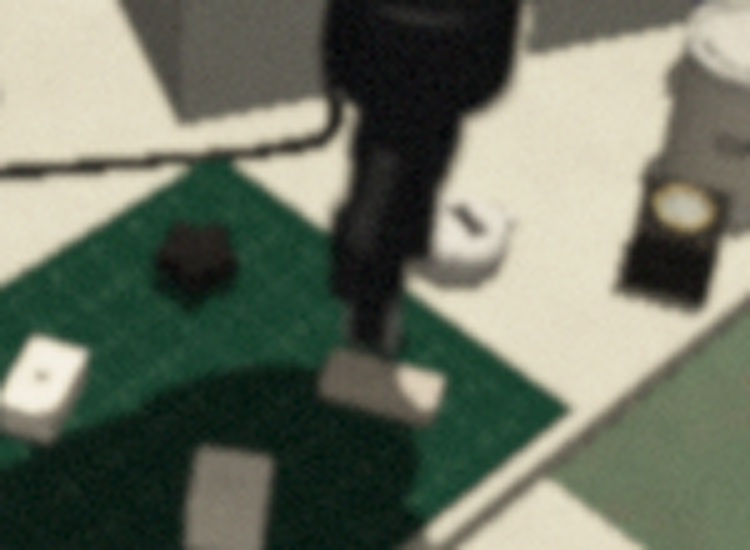

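The gripper is above the flat block (crop 380,385) and the tally is clear of the fingers. Descend and grip.

drive_tool:
  deltas: "50 0 18 0 0 0 0;50 0 18 0 0 0 0;50 0 12 0 0 0 0;50 0 6.4 0 0 0 0;50 0 0 0 0 0 0;0 0 0 0 0 0 0;0 0 0 0 0 0 0;0 0 0 0 0 0 0;0 0 0 0 0 0 0;0 0 0 0 0 0 0;0 0 0 0 0 0 0;0 0 0 0 0 0 0"

```text
clock: 4.65
tcp_pos: [0.5646, -0.1966, 0.0067]
ee_rot: [[0.893, 0.001, -0.449], [0.449, -0.0, 0.893], [0.001, -1.0, -0.0]]
ft_force: [-1.1, 1.8, 5.4]
gripper_width: 0.0188
```

drive_tool:
  deltas: "0 0 -5 0 0 0 0;0 0 -20 0 0 0 0;0 0 -35 0 0 0 0;0 0 -35 0 0 0 0"

```text
clock: 5.15
tcp_pos: [0.5643, -0.1967, 0.1034]
ee_rot: [[0.893, 0.001, -0.449], [0.449, -0.0, 0.893], [0.001, -1.0, -0.001]]
ft_force: [1.0, -0.7, -0.0]
gripper_width: 0.0185
```

```bash
python3 go.py .54,-.09,.1,7 .5215,0,.1,-12.6 .4715,.2191,.1,-12.6 .4715,.2191,.012,-12.6
python3 - <<'E'
from h import *
s=snap("scene","pics/scene2.png"); q=w2px(s,[[.5644,-.198,.1]])[0].astype(int); print(q)
a=max(q[1]-75,0);b=max(q[0]-75,0)
cv2.imwrite("pics/c3.png",cv2.resize(cv2.cvtColor(s["color"][a:a+110,b:b+150],cv2.COLOR_RGB2BGR),None,fx=5,fy=5,interpolation=cv2.INTER_CUBIC))
E
```

```text
turn_y 19.7 shift [-11.2   3.4 108.8] norm 109
turn_y 19.6 shift [-37.7  -0.   83.8] norm 92
turn_y 0.0 shift [-96.6  -0.  202.9] norm 225
turn_y 0.0 shift [ 0. 88.  0.] norm 88
clk 5.15 tcp [ 564.3 -196.7  103.4] tilt [ 0. -0.] q [  4.5  37.4  13.2 102.4 -12.1  41.5  50.8] f [ 1.  -0.7 -0. ] w 18.5
[308 215]
```

View pics/c3.png

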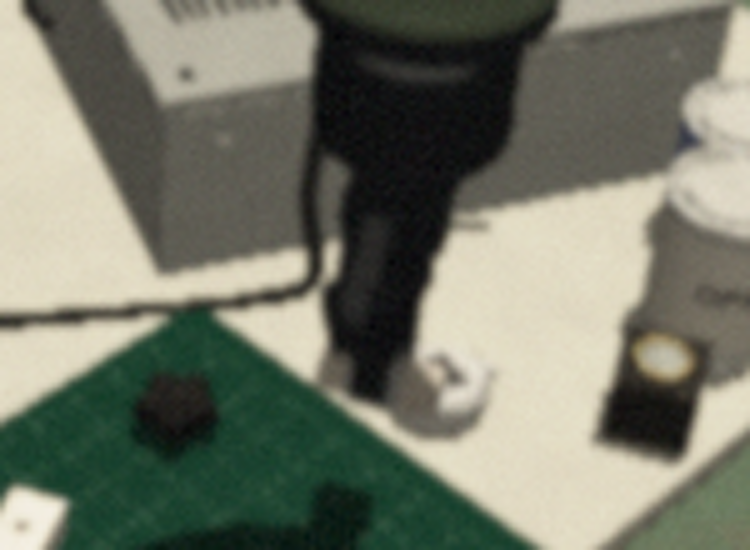

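Held across its 20 mm width. The crop shows the finger at (370,390), with block on both sides of it and its tip about level with the block's underside. Next I'll turn and carry it over to the flat bay.

drive_tool:
  deltas: "0 0 0 0 0 9.8 0;0 0 0 0 0 9.8 0;0 0 0 0 0 9.8 0;0 0 0 0 0 9.8 0;0 -22.7 0.4 48.2 0 0 0;0 -22.7 0.4 48.2 0 0 0;0 -22.7 0.4 48.2 0 0 0;0 -22.7 0.4 48.2 0 0 0;0 -22.7 0.4 48.2 0 0 0;0 -22.7 0.4 48.2 0 0 0;0 -22.7 0.4 48.2 0 0 0;0 -22.7 0.4 48.2 0 0 0"

```text
clock: 6.7
tcp_pos: [0.4701, 0.2212, 0.099]
ee_rot: [[0.976, 0.001, 0.216], [-0.216, 0.001, 0.976], [0.001, -1.0, 0.002]]
ft_force: [0.1, -0.5, -0.2]
gripper_width: 0.019
```

drive_tool:
  deltas: "0 0 20 0 0 0 0;0 0 20 0 0 0 0;0 0 15 0 0 0 0"

```text
clock: 7.08
tcp_pos: [0.4706, 0.2196, 0.0429]
ee_rot: [[0.976, 0.0, 0.216], [-0.216, 0.001, 0.976], [0.0, -1.0, 0.001]]
ft_force: [-0.3, -0.7, 0.6]
gripper_width: 0.0184
```

```bash
python3 go.py .4715,.2191,.0125,-12.6
python3 - <<'E'
from h import *
p=[[.4715,.2191,.04]]
for n in("scene","top"):
    s=snap(n,f"pics/{n}3.png"); q=w2px(s,p)[0].astype(int)
    a=max(q[1]-45,0);b=max(q[0]-40,0)
    c=cv2.resize(cv2.cvtColor(s["color"][a:a+90,b:b+80],cv2.COLOR_RGB2BGR),(400,450),interpolation=cv2.INTER_CUBIC)
    im=c if n=="scene" else np.hstack([im,c])
cv2.imwrite("pics/c4.png",im)
E
```

```text
turn_y 0.1 shift [ 1.  30.4 -0.2] norm 30
clk 7.08 tcp [470.6 219.6  42.9] tilt [0. 0.] q [-47.4  39.7  22.  115.9 -29.1  29.6 -16.9] f [-0.3 -0.7  0.6] w 18.4
```

View pics/c4.png

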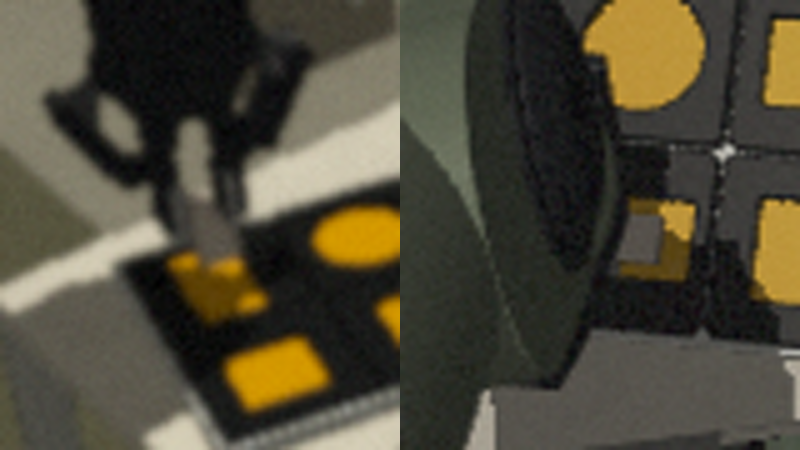

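The left half shows the block hanging over the flat bay, lined up with it. In the right half its end is at (663,235), inside the pocket edge at 695 allowing for parallax. Lower it.

drive_tool:
  deltas: "0 1 16 0 0 0 0;0 0 9 0 0 0 0;0 0 4 0 0 0 0;0 0 1 0 0 0 0;0 0 0 0 0 0 0"

```text
clock: 7.8
tcp_pos: [0.4715, 0.219, 0.013]
ee_rot: [[0.976, 0.0, 0.216], [-0.216, 0.0, 0.976], [0.0, -1.0, 0.0]]
ft_force: [0.5, 0.0, 0.0]
gripper_width: 0.0183
```

drive_tool:
  deltas: "0 0 0.7 0 0 0 0;0 0 0.7 0 0 0 0;0 0 0 0 0 0 0"

```text
clock: 8.18
tcp_pos: [0.4715, 0.2191, 0.0117]
ee_rot: [[0.976, 0.0, 0.216], [-0.216, 0.0, 0.976], [0.0, -1.0, 0.0]]
ft_force: [-1.4, 0.1, 4.8]
gripper_width: 0.0188
```

Contact at the predicted height, so release just enough to clear, within the reliefs.

drive_tool:
  deltas: "28 0 0 0 0 0 0;28 0 0 0 0 0 0;28 0 0 0 0 0 0;28 0 -15 0 0 0 0;28 0 -35 0 0 0 0;45 0 -45 0 0 0 0"

```text
clock: 8.93
tcp_pos: [0.4711, 0.2186, 0.1079]
ee_rot: [[0.976, -0.001, 0.217], [-0.217, -0.001, 0.976], [-0.001, -1.0, -0.001]]
ft_force: [0.4, 0.0, 1.0]
gripper_width: 0.0441
```

```bash
python3 go.py .4513,-.1032,.1,-62.4 .4513,-.1032,.016,-62.4
python3 - <<'E'
from h import *
p=[[.4715,.2191,.04]]
for n in("scene","top"):
    s=snap(n,f"pics/{n}4.png"); q=w2px(s,p)[0].astype(int)
    a=max(q[1]-45,0);b=max(q[0]-40,0)
    c=cv2.resize(cv2.cvtColor(s["color"][a:a+90,b:b+80],cv2.COLOR_RGB2BGR),(400,450),interpolation=cv2.INTER_CUBIC)
    im=c if n=="scene" else np.hstack([im,c])
cv2.imwrite("pics/c5.png",im)
E
```

```text
turn_y 49.9 shift [ 276.     7.9 -166.6] norm 323
turn_y -0.0 shift [ 0. 84.  0.] norm 84
clk 8.93 tcp [471.1 218.6 107.9] tilt [-0. -0.] q [-51.4  33.9  27.6 114.5 -25.1  37.5 -20.1] f [0.4 0.  1. ] w 44.1
```

View pics/c5.png

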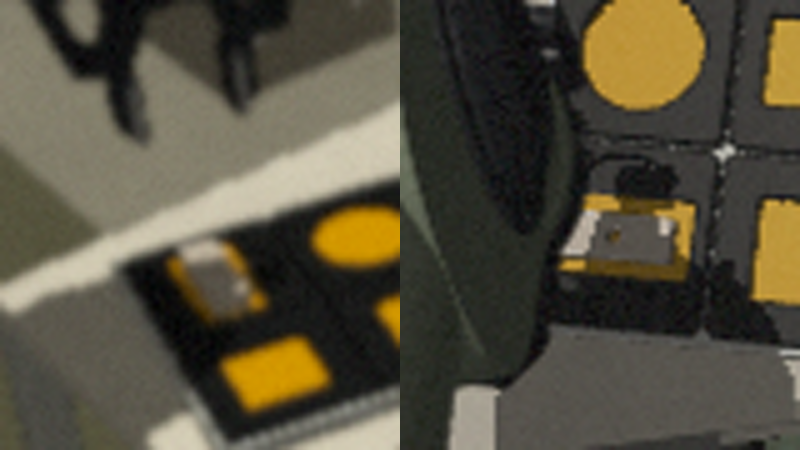

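The flat block lies flat in the long bay, with yellow showing on all sides. Next, the oblong block.

drive_tool:
  deltas: "45 0 0 0 0 10 0;45 0 0 0 0 10 0;45 0 0 0 0 10 0;45 0 0 0 0 10 0;45 0 0 0 0 9.9 0;45 39.4 1.1 -23.8 0 0 0;45 39.4 1.1 -23.8 0 0 0;45 39.4 1.1 -23.8 0 0 0;45 39.4 1.1 -23.8 0 0 0;45 39.4 1.1 -23.8 0 0 0;45 39.4 1.1 -23.8 0 0 0;45 39.4 1.1 -23.8 0 0 0"

```text
clock: 10.52
tcp_pos: [0.4514, -0.1039, 0.0992]
ee_rot: [[0.463, 0.001, 0.886], [-0.886, 0.0, 0.463], [-0.0, -1.0, 0.001]]
ft_force: [1.5, -0.7, -0.5]
gripper_width: 0.0453
```

drive_tool:
  deltas: "45 0 20 0 0 0 0;45 0 25 0 0 0 0;45 0 15 0 0 0 0;45 0 0 0 0 0 0"

```text
clock: 11.02
tcp_pos: [0.4512, -0.1026, 0.0384]
ee_rot: [[0.463, -0.001, 0.886], [-0.886, 0.0, 0.463], [-0.001, -1.0, -0.001]]
ft_force: [0.5, 0.5, -0.1]
gripper_width: 0.0452
```

```bash
python3 go.py .4513,-.1032,.014,-62.4
python3 - <<'E'
from h import *
p=[[.4513,-.1032,.02]]
for n in("scene","top"):
    s=snap(n,f"pics/{n}5.png"); q=w2px(s,p)[0].astype(int)
    a=max(q[1]-45,0);b=max(q[0]-40,0)
    c=cv2.resize(cv2.cvtColor(s["color"][a:a+90,b:b+80],cv2.COLOR_RGB2BGR),(400,450),interpolation=cv2.INTER_CUBIC)
    im=c if n=="scene" else np.hstack([im,c])
cv2.imwrite("pics/c6.png",im)
E
```

```text
turn_y -0.0 shift [ 0.6 24.4 -0.2] norm 24
clk 11.03 tcp [ 451.2 -102.6   38.4] tilt [-0.1  0. ] q [-15.7  39.1  28.7 124.3 -42.6  26.6 -15.7] f [ 0.5  0.5 -0.1] w 45.2
```

View pics/c6.png

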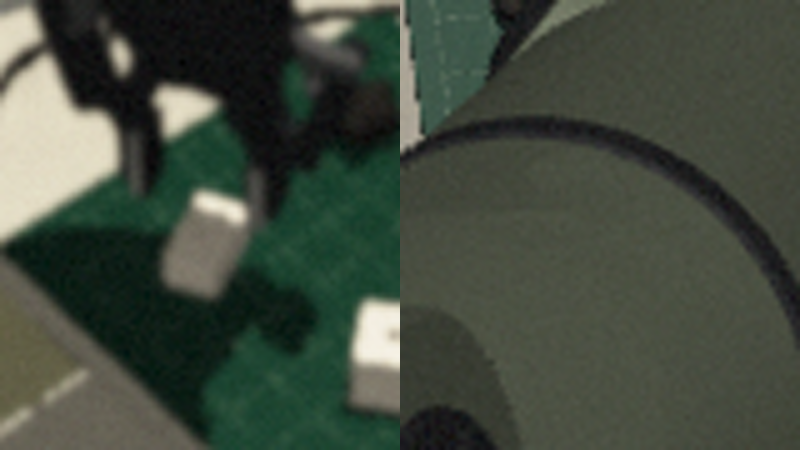

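The fingers straddle the oblong block (crop 205,240). Descend and grip high enough to keep the tips above the bay rim.

drive_tool:
  deltas: "45 0.6 12 0 0 0 0;45 0 8 0 0 0 0;45 0 4.4 0 0 0 0;45 0 0 0 0 0 0;0 0 0 0 0 0 0;0 0 0 0 0 0 0;0 0 0 0 0 0 0;0 0 0 0 0 0 0;0 0 0 0 0 0 0;0 0 0 0 0 0 0"

```text
clock: 12.38
tcp_pos: [0.4519, -0.1032, 0.0146]
ee_rot: [[0.463, 0.0, 0.886], [-0.886, -0.0, 0.463], [0.0, -1.0, 0.0]]
ft_force: [-1.3, -0.6, 6.6]
gripper_width: 0.0236
```

drive_tool:
  deltas: "0 0 -5 0 0 0 0;0 0 -20 0 0 0 0;0 0 -35 0 0 0 0;0 0 -30 0 0 0 0;0 0 0 0 0 0 0"

```text
clock: 13.0
tcp_pos: [0.4528, -0.103, 0.106]
ee_rot: [[0.464, 0.003, 0.886], [-0.886, 0.0, 0.464], [0.001, -1.0, 0.003]]
ft_force: [-0.5, -0.6, -1.2]
gripper_width: 0.0235
```

```bash
python3 go.py .5337,.1207,.1,-12.6
python3 - <<'E'
from h import *
p=[[.4513,-.1032,.1]]
s=snap("scene","pics/scene6.png"); q=w2px(s,p)[0].astype(int)
a=max(q[1]-40,0);b=max(q[0]-45,0);print((q-[b,a])*6)
cv2.imwrite("pics/c7.png",cv2.resize(cv2.cvtColor(s["color"][a:a+80,b:b+90],cv2.COLOR_RGB2BGR),None,fx=6,fy=6,interpolation=cv2.INTER_CUBIC))
E
```

```text
turn_y -49.8 shift [ 30.2   6.  235.9] norm 238
clk 13.00 tcp [ 452.8 -103.   106. ] tilt [0.2 0. ] q [-22.6  33.   38.  122.9 -35.7  35.2 -21.3] f [-0.5 -0.6 -1.2] w 23.5
[270 240]
```

View pics/c7.png

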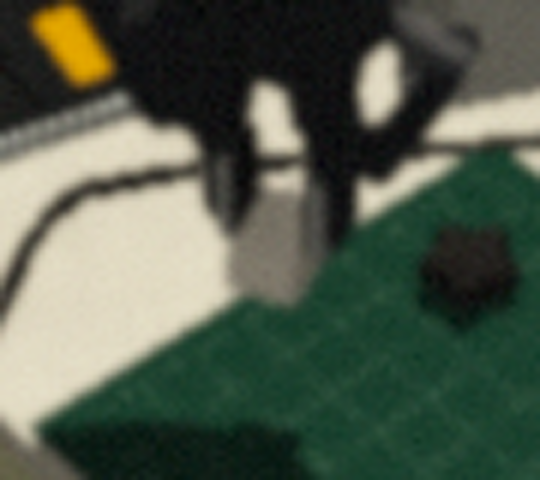

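Held, with the block hanging below the tips. Carry it to the oblong bay.

drive_tool:
  deltas: "0 0 0 0 0 -10 0;0 0 0 0 0 -10 0;0 0 0 0 0 -10 0;0 0 0 0 0 -10 0;0 0 0 0 0 -9.8 0;0 6 0 47.2 0 0 0;0 6 0 47.2 0 0 0;0 6 0 47.2 0 0 0;0 6 0 47.2 0 0 0;0 6 0 47.2 0 0 0;0 0 20 0 0 0 0;0 0 20 0 0 0 0"

```text
clock: 14.55
tcp_pos: [0.5321, 0.1213, 0.0627]
ee_rot: [[0.976, -0.001, 0.217], [-0.217, -0.0, 0.976], [-0.001, -1.0, -0.0]]
ft_force: [-0.3, -0.5, -0.9]
gripper_width: 0.0233
```

```bash
python3 go.py .5337,.1207,.0205,-12.6
python3 - <<'E'
from h import *
p=[[.5337,.1207,.05]]
for n in("scene","top"):
    s=snap(n,f"pics/{n}7.png"); q=w2px(s,p)[0].astype(int)
    a=max(q[1]-45,0);b=max(q[0]-40,0)
    c=cv2.resize(cv2.cvtColor(s["color"][a:a+90,b:b+80],cv2.COLOR_RGB2BGR),(400,450),interpolation=cv2.INTER_CUBIC)
    im=c if n=="scene" else np.hstack([im,c])
cv2.imwrite("pics/c8.png",im)
E
```

```text
turn_y 0.1 shift [ 1.7 42.2 -0.2] norm 42
clk 14.55 tcp [532.1 121.3  62.7] tilt [-0.1 -0. ] q [-35.4  39.4  23.1 111.6 -26.3  34.2  -7.4] f [-0.3 -0.5 -0.9] w 23.3
```

View pics/c8.png

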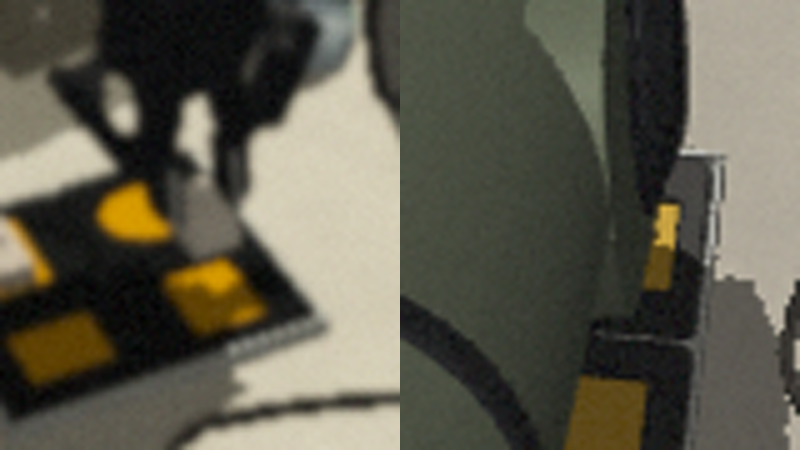

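The block is over the oblong bay and aligned (left half, 205,215). Lower it.

drive_tool:
  deltas: "0 1.6 20 0 0 0 0;0 0 14 0 0 0 0;0 0 5 0 0 0 0;0 0 2 0 0 0 0;0 0 0.8 0 0 0 0;0 0 0 0 0 0 0"

```text
clock: 15.4
tcp_pos: [0.5344, 0.1204, 0.0228]
ee_rot: [[0.976, 0.001, 0.218], [-0.218, 0.0, 0.976], [0.0, -1.0, 0.0]]
ft_force: [0.4, 0.2, -1.0]
gripper_width: 0.0238
```

drive_tool:
  deltas: "0 0 1.5 0 0 0 0;0 0 1 0 0 0 0;0 0 0.5 0 0 0 0;0 0 0.5 0 0 0 0;0 0 0 0 0 0 0"

```text
clock: 16.02
tcp_pos: [0.5342, 0.1203, 0.0196]
ee_rot: [[0.976, 0.0, 0.218], [-0.218, 0.0, 0.976], [0.0, -1.0, 0.0]]
ft_force: [-4.3, 0.0, 15.0]
gripper_width: 0.0236
```

Contact at the predicted height. Release.

drive_tool:
  deltas: "0 0 -0.4 0 0 0 0;38 0 0 0 0 0 0;38 0 0 0 0 0 0;38 0 0 0 0 0 0;38 0 -15 0 0 0 0;38 0 -35 0 0 0 0;50 0 -45 0 0 0 0"

```text
clock: 16.9
tcp_pos: [0.5338, 0.12, 0.1159]
ee_rot: [[0.976, -0.001, 0.219], [-0.219, -0.0, 0.976], [-0.001, -1.0, -0.001]]
ft_force: [0.5, 1.3, 0.4]
gripper_width: 0.0501
```

```bash
python3 go.py .4648,-.2048,.115,36 .4648,-.2048,.016,36
python3 - <<'E'
from h import *
p=[[.5137,.1407,.02]]
for n in("scene","top"):
    s=snap(n,f"pics/{n}8.png"); q=w2px(s,p)[0].astype(int)
    a=max(q[1]-45,0);b=max(q[0]-40,0)
    c=cv2.resize(cv2.cvtColor(s["color"][a:a+90,b:b+80],cv2.COLOR_RGB2BGR),(400,450),interpolation=cv2.INTER_CUBIC)
    im=c if n=="scene" else np.hstack([im,c])
cv2.imwrite("pics/c9.png",im)
E
```

```text
turn_y -48.6 shift [-246.7    0.9 -222.2] norm 332
turn_y 0.0 shift [ 0. 99.  0.] norm 99
clk 16.90 tcp [533.8 120.  115.9] tilt [-0. -0.] q [-37.9  34.9  26.9 110.1 -23.5  40.4  -9.7] f [0.5 1.3 0.4] w 50.1
```

View pics/c9.png

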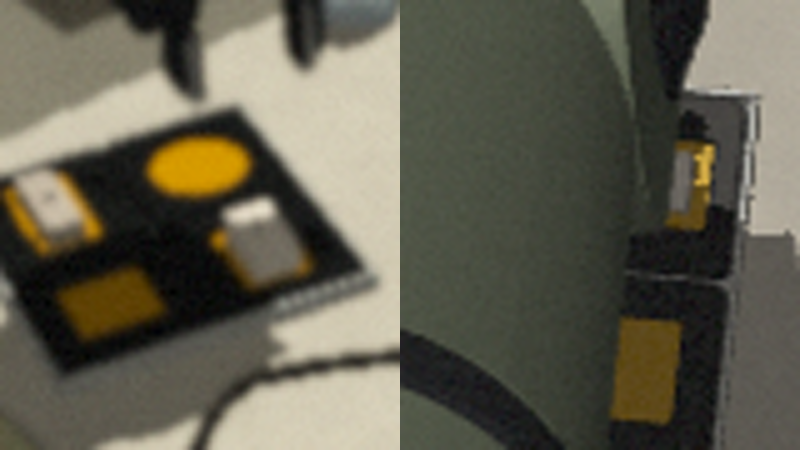

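The oblong block is seated in its bay (left half, 262,245). Next, the cube.

drive_tool:
  deltas: "55 0 0 0 0 -10 0;55 0 0 0 0 -10 0;55 0 0 0 0 -10 0;55 0 0 0 0 -10 0;55 0 0 0 0 -8.6 0;55 -35.2 0 -31.7 0 0 0;55 -35.2 0 -31.7 0 0 0;55 -35.2 0 -31.7 0 0 0;55 -35.2 0 -31.7 0 0 0;55 -35.2 0 -31.7 0 0 0;55 -35.2 0 -31.7 0 0 0;55 -35.2 0 -31.7 0 0 0"

```text
clock: 18.5
tcp_pos: [0.4648, -0.2057, 0.1151]
ee_rot: [[0.809, 0.0, -0.588], [0.588, -0.0, 0.809], [0.0, -1.0, -0.001]]
ft_force: [2.0, -0.2, 0.1]
gripper_width: 0.055
```

drive_tool:
  deltas: "55 0 25 0 0 0 0;55 0 25 0 0 0 0;55 0 12 0 0 0 0;55 0 0 0 0 0 0"

```text
clock: 19.0
tcp_pos: [0.465, -0.204, 0.0523]
ee_rot: [[0.809, -0.001, -0.588], [0.588, 0.0, 0.809], [-0.001, -1.0, 0.001]]
ft_force: [0.6, 0.1, 1.1]
gripper_width: 0.0554
```

```bash
python3 go.py .4648,-.2048,.014,36
python3 - <<'E'
from h import *
p=[[.4648,-.2048,.04]]
s=snap("scene","pics/scene9.png"); q=w2px(s,p)[0].astype(int)
a=max(q[1]-40,0);b=max(q[0]-45,0);print((q-[b,a])*6)
cv2.imwrite("pics/c10.png",cv2.resize(cv2.cvtColor(s["color"][a:a+80,b:b+90],cv2.COLOR_RGB2BGR),None,fx=6,fy=6,interpolation=cv2.INTER_CUBIC))
E
```

```text
turn_y 0.0 shift [-0.6 38.3 -0.5] norm 38
clk 19.00 tcp [ 465.  -204.    52.3] tilt [-0.1  0. ] q [  9.8  36.1   9.7 116.9 -12.2  27.9  64.5] f [0.6 0.1 1.1] w 55.4
[270 240]
```

View pics/c10.png

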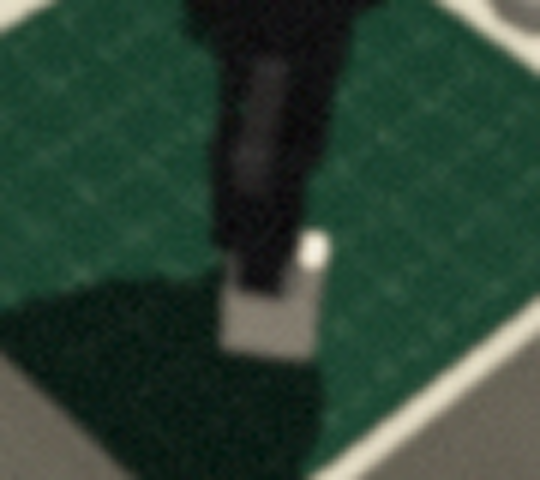

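The near finger stands in front of the cube's top at (265,290), centred on it. Descend carefully, then grip.

drive_tool:
  deltas: "55 -0.6 15 -0.5 0 0 0;55 0 8 0 0 0 0;55 0 4 0 0 0 0;55 0 0 0 0 0 0"

```text
clock: 19.55
tcp_pos: [0.4649, -0.2048, 0.0252]
ee_rot: [[0.809, -0.001, -0.588], [0.588, 0.0, 0.809], [-0.0, -1.0, 0.0]]
ft_force: [-0.2, -0.5, 0.6]
gripper_width: 0.0553
```

drive_tool:
  deltas: "55 0 7 0 0 0 0;55 0 5 0 0 0 0;55 0 0 0 0 0 0;0 0 0 0 0 0 0;0 0 0 0 0 0 0;0 0 0 0 0 0 0;0 0 0 0 0 0 0;0 0 0 0 0 0 0;0 0 0 0 0 0 0"

```text
clock: 20.68
tcp_pos: [0.4651, -0.2049, 0.0137]
ee_rot: [[0.809, 0.0, -0.588], [0.588, -0.0, 0.809], [0.0, -1.0, -0.0]]
ft_force: [-1.1, -0.0, 6.0]
gripper_width: 0.0291
```

drive_tool:
  deltas: "0 0 -5 0 0 0 0;0 0 -25 0 0 0 0;0 0 -35 0 0 0 0;0 0 -35 0 0 0 0;0 0 0 0 0 10 0;0 0 0 0 0 10 0;0 0 0 0 0 10 0;0 0 0 0 0 10 0;0 0 0 0 0 8.6 0;0 0 0 0 0 0 0"

```text
clock: 21.92
tcp_pos: [0.4651, -0.2046, 0.1135]
ee_rot: [[0.976, -0.0, 0.217], [-0.217, -0.0, 0.976], [-0.0, -1.0, -0.0]]
ft_force: [-0.1, 0.4, -1.0]
gripper_width: 0.0291
```

drive_tool:
  deltas: "0 -12.3 0 47.6 0 0 0;0 -12.3 0 47.6 0 0 0;0 -12.3 0 47.6 0 0 0;0 -12.3 0 47.6 0 0 0;0 -12.3 0 47.6 0 0 0;0 -12.3 0 47.6 0 0 0;0 -12.3 0 47.6 0 0 0;0 0 20 0 0 0 0;0 0 30 0 0 0 0;0 0 0 0 0 0 0"

```text
clock: 23.18
tcp_pos: [0.4528, 0.1387, 0.0625]
ee_rot: [[0.977, -0.003, 0.215], [-0.215, -0.001, 0.977], [-0.002, -1.0, -0.001]]
ft_force: [-0.1, 0.7, -0.5]
gripper_width: 0.0288
```

```bash
python3 go.py .4534,.139,.0187,-12.6
python3 - <<'E'
from h import *
p=[[.4834,.139,.04]]
s=snap("scene","pics/scene10.png"); q=w2px(s,p)[0].astype(int)
a=max(q[1]-50,0);b=max(q[0]-55,0);print((q-[b,a])*6)
cv2.imwrite("pics/c11.png",cv2.resize(cv2.cvtColor(s["color"][a:a+90,b:b+110],cv2.COLOR_RGB2BGR),None,fx=6,fy=6,interpolation=cv2.INTER_CUBIC))
E
```

```text
turn_y 0.2 shift [ 0.5 43.8  0.4] norm 44
clk 23.18 tcp [452.8 138.7  62.5] tilt [-0.1 -0.1] q [-41.6  35.2  23.3 122.1 -28.9  28.2  -8.6] f [-0.1  0.7 -0.5] w 28.8
[330 300]
```

View pics/c11.png

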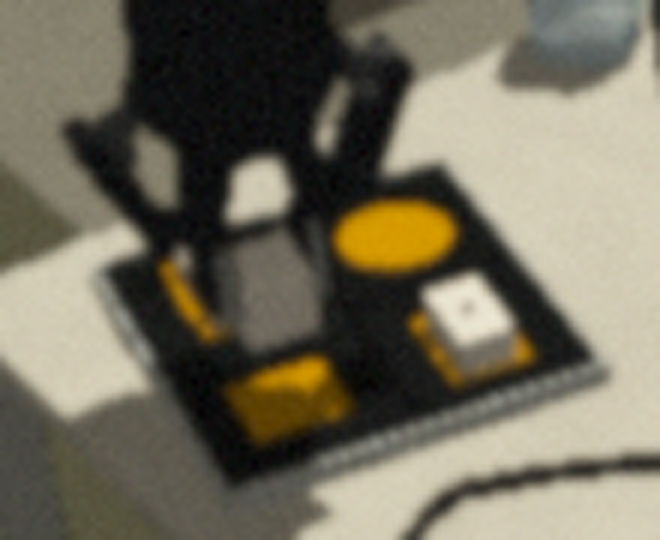

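The cube is aligned over the square bay; the flat and oblong blocks are undisturbed. Lower it.

drive_tool:
  deltas: "0 0.5 20 0.4 0 0 0;0 0 14 0 0 0 0;0 0 6 0 0 0 0;0 0 1.5 0 0 0 0;0 0 0.8 0 0 0 0;0 0 0.6 0 0 0 0;0 0 0 0 0 0 0"

```text
clock: 24.1
tcp_pos: [0.4544, 0.1395, 0.0206]
ee_rot: [[0.976, 0.0, 0.218], [-0.218, 0.0, 0.976], [0.0, -1.0, 0.0]]
ft_force: [-0.2, -0.4, -1.8]
gripper_width: 0.029
```

drive_tool:
  deltas: "0 0 1 0 0 0 0;0 0 0.6 0 0 0 0;0 0 0.3 0 0 0 0;0 0 0 0 0 0 0"

```text
clock: 24.6
tcp_pos: [0.4543, 0.1394, 0.0187]
ee_rot: [[0.976, -0.0, 0.218], [-0.218, 0.0, 0.976], [-0.0, -1.0, 0.0]]
ft_force: [-1.5, -0.4, 4.2]
gripper_width: 0.029
```

Contact. Release, retreat and get the numbers for the knob.

drive_tool:
  deltas: "44 0 0 0 0 0 0;44 0 0 0 0 0 0;44 0 0 0 0 0 0;44 0 -15 0 0 0 0;44 0 -35 0 0 0 0;65 0 -50 0 0 0 0;65 0 0 0 0 0 0"

```text
clock: 25.48
tcp_pos: [0.4556, 0.14, 0.1221]
ee_rot: [[0.976, 0.004, 0.218], [-0.218, 0.003, 0.976], [0.004, -1.0, 0.003]]
ft_force: [-0.0, 0.4, 0.1]
gripper_width: 0.0654
```

```bash
python3 go.py .5525,-.0911,.118,11; python3 go.py .5525,-.0911,.118,47;python3 - <<'E'
from h import *
s=np.load("pics/top0.npz")
q=w2px(s,[[.5525,-.0911,.014]])[0]; print((q-[250,170])*6)
# lobe angles about the fitted centre, dark mask at z=.025
c=s["color"].astype(int); m=(c.max(2)<50)&(c[...,1]-c[...,0]<18); w=px2w(s,np.argwhere(m)[:,::-1],.025)[:,:2]
w=w[np.linalg.norm(w-[.5525,-.0911],axis=1)<.027]; print(len(w),w.mean(0))
d=w-w.mean(0); t=np.arctan2(d[:,1],d[:,0]); rr=np.linalg.norm(d,axis=1)
print("lobe angle mod 72:",np.degrees(np.angle((rr**4*np.exp(5j*t)).sum()))/5)
E
```

```text
turn_y -23.6 shift [  51.     4.1 -245.4] norm 251
clk 25.48 tcp [455.6 140.  122.1] tilt [0.3 0.1] q [-46.5  29.5  29.6 120.5 -24.7  35.7 -12.3] f [-0.   0.4  0.1] w 65.4
turn_y -59.6 shift [-103.     4.1 -228.5] norm 251
clk 25.48 tcp [455.6 140.  122.1] tilt [0.3 0.1] q [-46.5  29.5  29.6 120.5 -24.7  35.7 -12.3] f [-0.   0.4  0.1] w 65.4
[207.40284764 234.91468334]
233 [ 0.55022553 -0.08839724]
lobe angle mod 72: 6.143959533138879
```

The knob's lobes point at 6° mod 72, so I'll use jaw yaw 6°, one lobe against a valley.

drive_tool:
  deltas: "65 0 0 0 0 -9.3 0;65 0 0 0 0 -9.3 0;65 14.4 0 -47.8 0 0 0;65 14.4 0 -47.8 0 0 0;65 14.4 0 -47.8 0 0 0;65 14.4 0 -47.8 0 0 0;65 14.4 0 -47.8 0 0 0;65 0 25 0 0 0 0;65 0 25 0 0 0 0;65 0 17 0 0 0 0;65 0 0 0 0 0 0"

```text
clock: 26.85
tcp_pos: [0.5502, -0.0907, 0.0509]
ee_rot: [[0.995, -0.002, -0.105], [0.105, -0.0, 0.995], [-0.002, -1.0, 0.0]]
ft_force: [0.7, -1.0, 0.6]
gripper_width: 0.0649
```

```bash
python3 go.py .552,-.090,.013,6
python3 - <<'E'
from h import *
p=[[.552,-.09,.04]]
s=snap("scene","pics/scene11.png"); q=w2px(s,p)[0].astype(int)
a=max(q[1]-40,0);b=max(q[0]-45,0);print((q-[b,a])*6)
cv2.imwrite("pics/c12.png",cv2.resize(cv2.cvtColor(s["color"][a:a+80,b:b+90],cv2.COLOR_RGB2BGR),None,fx=6,fy=6,interpolation=cv2.INTER_CUBIC))
E
```

```text
turn_y 0.0 shift [ 1.8 37.9  0.5] norm 38
clk 26.85 tcp [550.2 -90.7  50.9] tilt [-0.1 -0. ] q [-10.1  40.6  19.  109.8 -22.6  33.3  29.7] f [ 0.7 -1.   0.6] w 64.9
[270 240]
```

View pics/c12.png

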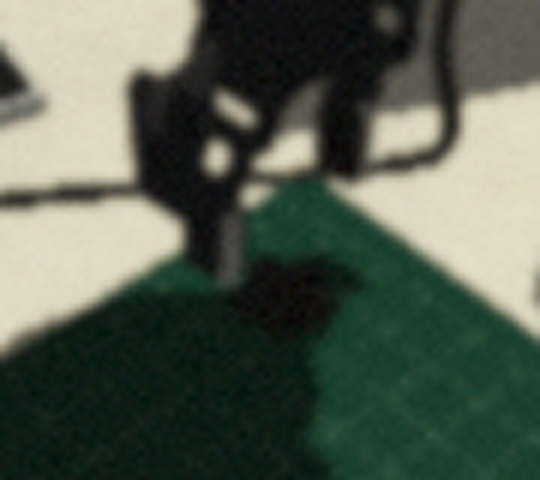

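The fingers straddle the knob (290,290). Descend and grip it.

drive_tool:
  deltas: "65 1.8 15 0 0 0 0;65 0 12 0 0 0 0;65 0 7 0 0 0 0;65 0 4 0 0 0 0;65 0 0 0 0 0 0;0 0 0 0 0 0 0;0 0 0 0 0 0 0;0 0 0 0 0 0 0;0 0 0 0 0 0 0;0 0 0 0 0 0 0;0 0 0 0 0 0 0;0 0 0 0 0 0 0"

```text
clock: 28.4
tcp_pos: [0.5527, -0.0906, 0.0142]
ee_rot: [[0.995, 0.0, -0.104], [0.104, 0.0, 0.995], [0.0, -1.0, 0.0]]
ft_force: [-3.6, 0.2, 9.4]
gripper_width: 0.0356
```

drive_tool:
  deltas: "0 0 -5 0 0 0 0;0 0 -25 0 0 0 0;0 0 -35 0 0 0 0;0 0 -35 0 0 0 0;0 -13.3 0 41.8 0 0 0;0 -13.3 0 41.8 0 0 0;0 -13.3 0 41.8 0 0 0;0 17.3 0 41.2 0 0 0;0 17.3 0 41.2 0 0 0;0 17.3 0 41.2 0 0 0;0 17.3 0 41.2 0 0 0;0 0 0 0 0 0 0"

```text
clock: 29.9
tcp_pos: [0.5515, 0.2048, 0.1135]
ee_rot: [[0.994, 0.0, -0.109], [0.109, 0.001, 0.994], [0.0, -1.0, 0.001]]
ft_force: [-0.9, 0.2, -0.7]
gripper_width: 0.035
```

drive_tool:
  deltas: "0 0 25 0 0 0 0;0 0 25 0 0 0 0;0 0 0 0 0 0 0"

```text
clock: 30.28
tcp_pos: [0.5506, 0.2001, 0.0627]
ee_rot: [[0.995, -0.002, -0.104], [0.104, -0.001, 0.995], [-0.002, -1.0, -0.001]]
ft_force: [0.3, 1.1, 0.7]
gripper_width: 0.0354
```

```bash
python3 go.py .5518,.2013,.0192,6
python3 - <<'E'
from h import *
p=[[.5318,.17,.04]]
s=snap("scene","pics/scene12.png"); q=w2px(s,p)[0].astype(int)
a=max(q[1]-50,0);b=max(q[0]-55,0);print((q-[b,a])*6)
cv2.imwrite("pics/c13.png",cv2.resize(cv2.cvtColor(s["color"][a:a+90,b:b+110],cv2.COLOR_RGB2BGR),None,fx=6,fy=6,interpolation=cv2.INTER_CUBIC))
E
```

```text
turn_y -0.0 shift [ 1.3 43.5  1.1] norm 44
clk 30.27 tcp [550.6 200.1  62.7] tilt [-0.1 -0.1] q [-40.5  41.7  21.6 105.4 -23.7  37.5   1.1] f [0.3 1.1 0.7] w 35.4
[330 300]
```

View pics/c13.png

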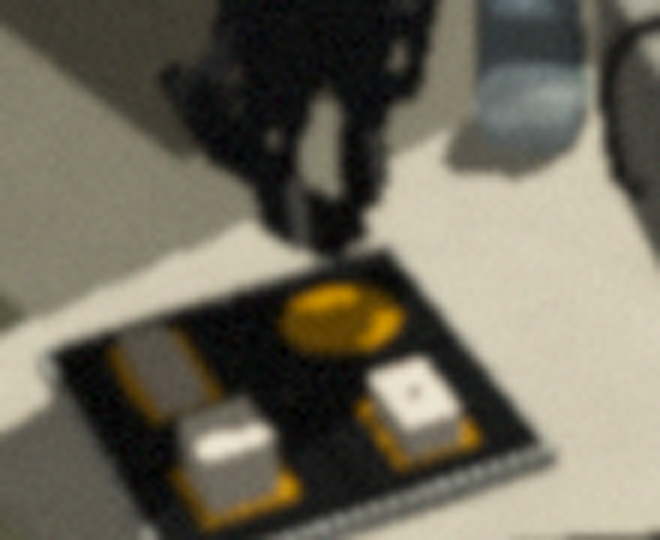

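The knob is held over the round bay (floor at 343,318), and the other three parts are in their bays. Lower it.

drive_tool:
  deltas: "0 1.3 20 1.1 0 0 0;0 0 14 0 0 0 0;0 0 6 0 0 0 0;0 0 1.5 0 0 0 0;0 0 0.8 0 0 0 0;0 0 0 0 0 0 0"

```text
clock: 31.08
tcp_pos: [0.5528, 0.2024, 0.0216]
ee_rot: [[0.995, 0.0, -0.105], [0.105, 0.0, 0.995], [0.0, -1.0, 0.0]]
ft_force: [0.2, -0.2, -1.0]
gripper_width: 0.0351
```

drive_tool:
  deltas: "0 0 1.2 0 0 0 0;0 0 0.8 0 0 0 0;0 0 0.4 0 0 0 0;0 0 0 0 0 0 0"

```text
clock: 31.58
tcp_pos: [0.5527, 0.2024, 0.0192]
ee_rot: [[0.995, 0.0, -0.104], [0.104, 0.0, 0.995], [0.0, -1.0, 0.0]]
ft_force: [-2.2, -1.2, 6.9]
gripper_width: 0.0351
```

drive_tool:
  deltas: "52 0 0 0 0 0 0;52 0 0 0 0 0 0;52 0 0 0 0 0 0;52 0 -12 0 0 0 0;52 0 -40 0 0 0 0;52 0 -50 0 0 0 0;52 0 -40 0 0 0 0;52 -25.6 0 43 0 0 0;52 -25.6 0 43 0 0 0;52 -25.6 0 43 0 0 0;52 -25.6 0 43 0 0 0;52 -25.6 0 43 0 0 0"

```text
clock: 33.08
tcp_pos: [0.4018, 0.404, 0.1618]
ee_rot: [[0.995, 0.0, -0.104], [0.104, 0.001, 0.995], [0.0, -1.0, 0.001]]
ft_force: [0.4, 1.0, 0.2]
gripper_width: 0.0519
```

drive_tool:
  deltas: "52 -36 0 48 0 0 0;52 -36 0 48 0 0 0;52 -36 0 48 0 0 0;52 0 0 0 0 0 0"

```text
clock: 33.58
tcp_pos: [0.2761, 0.538, 0.1611]
ee_rot: [[0.994, -0.001, -0.111], [0.111, 0.001, 0.994], [-0.001, -1.0, 0.001]]
ft_force: [0.7, -0.9, -0.0]
gripper_width: 0.0516
```

Run:
```python
from h import *
ims=[]
for n in("scene","top"):
    s=snap(n,f"pics/{n}13.png"); q=w2px(s,[[.5026,.17,.01]])[0].astype(int)
    a=max(q[1]-50,0);b=max(q[0]-45,0)
    ims.append(cv2.resize(cv2.cvtColor(s["color"][a:a+100,b:b+90],cv2.COLOR_RGB2BGR),(400,444),interpolation=cv2.INTER_CUBIC))
cv2.imwrite("pics/c14.png",np.hstack(ims))
```

```text
(no output)
```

View pics/c14.png

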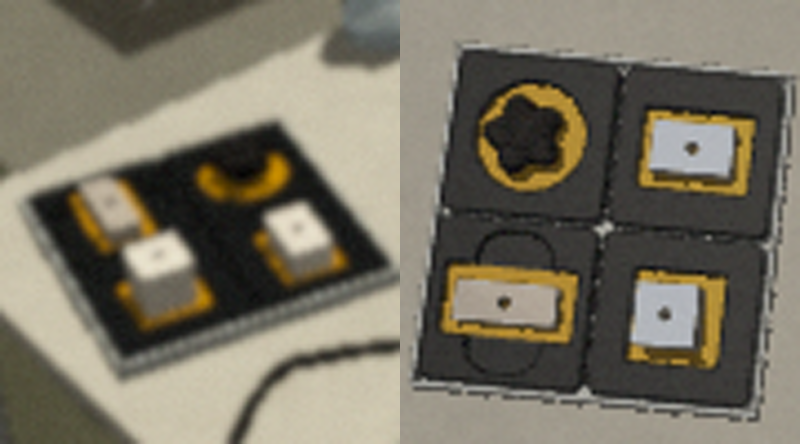

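All four parts lie inside their bays. As a last numeric check, I'll confirm the bystanders haven't moved, then hand in.

Run:
```python
from h import *
for n,(x0,y0,x1,y1) in dict(top=(285,110,355,175),scene=(300,195,385,235)).items():
    A,B=[np.load(f"pics/{n}{k}.npz")["color"][y0:y1,x0:x1].astype(np.float32).mean(2) for k in(0,13)]
    print(n,cv2.phaseCorrelate(A,B),np.abs(A-B).mean(),np.abs(A-B).max())
x=r.sense();print(x["clock"],np.abs(x["qvel"]).max(),x["ft_force"])
r.sign_off()
```

```text
top ((0.03499301031663293, -0.01631797276787239), 1.0031205963021443) 1.8570695 16.666666
scene ((-0.0522630937342754, -0.036400220125777594), 1.003646224869622) 2.004608 10.0
33.675 1.849709095880954 [ 0.28324606 -0.68501811  0.054359  ]
the job is handed in; nothing more can be done
```

All four parts are back in the tray, each in its own bay and the same way up as it lay. I placed them in the order flat block, oblong block, cube, knob, and handed the job in at about 34 s on the robot clock.

- **Seating:** each part met the bay floor at the height predicted from its grasp. Contact forces were about 4–15 N.
- **Final pictures:** both cameras show every part flat inside its pocket. The knob looks left of centre in the top view, which fits the camera's viewing angle. Against the black insert its seating is confirmed by the contact height, not clearly by the side view.
- **Bystanders:** before and after pictures of the tally counter and linen tester match to within 0.06 pixel.

No check failed or disagreed. At hand-in the gripper was clear of the tray and touching nothing.

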